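# Set the ring reducer to its largest die and pin it

## Task

Set the ring reducer to its largest die: turn the loose die wheel by the black bar knob on top until the largest die shows whole in the round window of the front plate, and lock it there with the index pin. Let the pin down gently through its guide onto the notched ring and ease the wheel to and fro until the pin drops fully home, its collar down on the guide; never force the pin against the wheel, and leave the other things on the bench where they lie.

Things in the scene. Friction and masses are not known exactly. Their poses are not given: they have to be found in the camera images.
- ring_reducer: The ring reducer, a grey cast bench tool bolted down, 208 (x) x 200 x 98 mm; its origin lies on the bench on the wheel's upright axis, its x axis points from the window (front, -x) to the rear. Its pin rest is a socket at the rear right corner, at x 84, y -82 mm in its frame, mouth 60 mm above the bench, 46 mm deep, bore 12.4 mm.
- die_wheel: The steel die wheel, 126 mm across, with a notched index ring round it (160 mm across), top faces 38 mm above the bench. It turns endlessly both ways about the upright axis through its origin (on the bench) against 0.3 N m of friction and stays where it is left. Turned so that the largest die is in the window its x axis is parallel to that of ring_reducer. It always starts 34 to 97 degrees clockwise of that, seen from above.
- window (a point): Middle of the round window, 44 mm across, in the steel plate over the front of the wheel; on the plate's top face, 51 mm above the bench and 42 mm from the wheel's axis.
- largest_die (a point): Middle of the mouth of the largest of the wheel's six round tapered dies (31 mm; the others are 24, 21, 18, 15 and 12 mm), on the wheel's top face, 42 mm from its axis. Turns with the wheel. It is in the window when it lies under point window; once pinned it may stand up to 6 mm to either side of the middle, still whole in the window.
- knob_bar (a point): Middle of the black bar knob that turns the wheel, on the wheel's axis, 83 mm above the bench. The bar is 48 mm long (along this point's x axis), 16 mm thick (y) and reaches from 68 to 98 mm above the bench; below it is a round shaft.
- guide_mouth (a point): Middle of the mouth of the upright guide for the index pin, at the wheel's right (-y) edge, 74 mm from its axis, 68 mm up: a tube 26 mm across, 26 long, bore 11, mouth flared to 17. 4 mm below it is the notched ring: six notches 11.2 mm wide, 60 degrees apart. The ring is clamped by hand: the pin's notch meets the guide with the die up to 7 degrees off either way, so it must be found by feel.
- index_pin: Loose steel index pin, about 0.08 kg, upright in its rest at the start. Origin: middle of the underside of its collar (19.6 mm across, 5 mm high), z up. Below: shank 10 mm thick, 44 mm long. Above: knurled head 17 mm thick, from 8 to 36 mm. While its tip rides on the ring the origin is 14 mm above the guide mouth; home, its collar rests on the guide's mouth.
- small_hammer: Chasing hammer lying at the back of the bench; leave it alone. Origin: middle of its underside.
- tweezers: Steel tweezers lying left of the tool; leave them alone. Origin: middle of its underside.
- ring_a: Finger ring, 23 mm, lying in front of the tool; leave it alone. Origin: middle of its underside.
- scriber: Scriber with wooden handle, lying in front of the tool; leave it alone. Origin: middle of its underside.
- spectacles: Folded spectacles lying right of the tool; leave them alone. Origin: middle of its underside.
- solder_spool: Spool of solder, 42 mm, standing behind the tool; leave it alone. Origin: middle of its underside.
- cork_b: Cork bung, 46 mm, standing behind the tool; leave it alone. Origin: middle of its underside.
Things that resemble listed ones, but are neither listed nor needed, are in the scene too. Leave any orange look-alike of the index_pin alone.

How it is judged:
On the way, in this order (a step that is already met when the one before it is completed fails the run):
1. the wheel is turned so that the largest die shows in the window, within 12 mm of its middle (horizontal distance between largest_die and window below 0.012 m), for 0.1 s.
2. the index pin is home in its guide with the largest die in the window (horizontal distance between largest_die and window below 0.007 m and horizontal distance between index_pin and guide_mouth below 0.003 m and z of index_pin in the frame of guide_mouth below 0.003 m and angle between index_pin's own z axis and vertical below 0.15 rad), for 0.2 s.
At the end, for the whole second after the job is handed in: The largest die is within 7 mm of the middle of the window; the index pin stands in its guide (within 3 mm, upright) with its collar down on the guide's mouth (within 3 mm), so that it locks the wheel; pin and wheel are at rest (all of step 2 and linear speed of index_pin below 0.02 m/s and angular speed of die_wheel below 0.05 rad/s); the robot touches nothing.
It fails at once if the pin presses on the wheel or its notched ring with more than 20 N (contact force between index_pin and die_wheel above 20 N).
It fails at once if one of the other things on the bench is moved by more than 20 mm (distance of any of small_hammer, tweezers, ring_a, scriber, spectacles, solder_spool, cork_b from where it was at the start of the episode above 0.02 m).
It also fails if it takes over 61 s, if anything falls off the work surface, if the arm or the gripper's body presses on something with over 40 N, if the wrist force passes 120 N, or if a joint passes its speed limit or range.

## Robot

A 6-joint arm with a two-finger parallel gripper is mounted at the origin on a cart in front of the work surface, level with it; the furniture and walls round the work are solid. World frame = base frame: x ahead of the robot, y to its left, z up, the work surface at z = 0. Lengths are in m, angles in rad, forces in N, time in s.
With the tool pointing down it reaches from about 0.25 to 0.775 m from the base axis. Payload 4 kg.
Tool frame: the origin (TCP) lies between the finger pads; the fingertips stand 14 mm ahead of it and the grasp point (between the pads) lies 5 mm behind it (robot.tips_ahead is the distance from the TCP to the fingertips, in m); z points along the fingers, y is the direction in which the jaws open and shut (so a half turn about z gives the same grasp; the last joint's range is limited). The gripper opens to 94 mm and grips with 3 to 60 N. Pads are 16 mm wide; open, the fingers measure 119 mm over their backs; the gripper's body (75 mm by 177 mm) begins 78 mm behind the grasp point.
Start: joints at [1.21, 0.087, 1.371, -0, 1.684, -0.103], TCP at [0.14, 0.532, 0.22] pointing down, gripper open.
Joint ranges: [-3.1, 3.1], [-0.76, 2.03], [0.27, 2.55], [-1.08, 4.22], [0.17, 2.65], [-2.57, 2.57]. Speed limits (rad/s): [2.79, 2.79, 3.14, 3.14, 3.14, 3.14].

## Interface

Orientations are given as [roll, pitch, yaw] about the fixed x, y, z axes, in that order (R = Rz(yaw) Ry(pitch) Rx(roll)).
In Python, from bench import robot, optics, job gives the robot as it stands.
- The arm moves only by the tool apply_moves, never from a script. Its argument "moves" is a list of rows, each a list of 3 entries, a list of its own where there are three numbers: the shift along the tool's x, y, z in cm, then the turn, a rotation vector about the tool's x, y, z in rad, then the opening, from 0 (shut) to 1 (fully open). In form: [[[tx, ty, tz], [rx, ry, rz], grip], ...]. A call has exactly 10 rows; each row is the pose to reach, as a shift and turn from the pose commanded when the call began, along the tool's axes at that moment; what a row does not reach only later rows make up. A row lasts 1/12 s, in which the tool goes at most 41.7 mm and 7.16 degrees, less where a joint would pass 70% of its speed; a pose out of reach is approached as far as the arm can. A call with a gripper value outside its range is refused whole. The fingers move at their own pace and stop on an object; the grip force is fixed at half the most. Time passes only in rows, so rows that repeat a pose let the fingers close, or fill a call up. It gives the time, the measured TCP pose, the force and the opening at its end, in the units of the state.
- robot.get_obs(): the state, without advancing time (a new reading comes with each control period).
- optics.snapshot(name): name is "side" or "top" or "wrist"; returns the picture (384x512x3 uint8, red, green, blue); there is no depth.
- optics.get_calibration(name): a dict with "fx", "fy", "cx", "cy" (pixels), "rvec" (rotation vector, rad) and "tvec" (3), from world to camera coordinates, as OpenCV has them. Camera axes: x right, y down, z forward; pixel columns grow to the right and rows downward; lengths in m; the calibration is good to about 2 mm. A picture is of the moment at which its call begins: read the wrist's pose just before it. get_calibration takes no time and is no camera call; for the wrist camera it gives the pose at the moment of the call.
- job.close_job(): hands the job in, once; it reports no verdict.
The state is a dict: "time": time; "joint_positions": joint angles; "qvel": joint speeds; "joint_torque": joint torques, N m; "tool_pos": TCP position; "ee_rot": TCP orientation; "wrist_force": force on the tool from outside, world axes, zero at the start; "wrist_torque": the same for the moment, N m; "width": finger opening in m.
Only numpy, scipy, OpenCV 4.12 (cv2) and the standard library are available. Lean on these libraries where they do the work, as an engineer would, in place of code of your own. Each camera call takes 0.05 s, during which the arm holds its last target.

## Working session

There is one attempt and no reset: what is moved stays moved. The work goes in short steps, Python scripts to look and compute and a tool call to move; the robot and the scene stay as the last step left them, time stands still between calls to the robot, and variables do not carry over. Pictures are saved under pics/ and viewed, and the job is handed in when it is done.

Besides the shell and the picture viewer there is one more tool, called after ">>>" as name(argument=value, ...), one argument or row to a line, values as JSON. apply_moves: Moves the arm, as the interface text tells. Its arguments: {"type":"object","properties":{"moves":{"type":"array"}},"required":["moves"]}

```bash
mkdir -p pics; ls; python3 - <<'E'
from bench import robot, optics, job
import cv2
o=robot.get_obs();print(o)
for n in("side","top","wrist"):
    c=optics.get_calibration(n);print(n,c)
    im=optics.snapshot(n);cv2.imwrite(f"pics/{n}0.png",im[:,:,::-1])
E
```

```text
pics
{'time': 0.0, 'joint_positions': array([ 1.20985333e+00,  8.79550912e-02,  1.37227064e+00, -3.99697782e-05,
        1.68361357e+00, -1.03085838e-01]), 'qvel': array([3.56377158e-05, 8.16366953e-04, 7.14642857e-05, 2.18242136e-04,
       8.33605344e-04, 9.74265819e-05]), 'joint_torque': array([ 3.31996789e-04, -3.40174341e+01, -3.02431440e+01,  7.18756858e-02,
        3.27566173e-02, -1.35870214e-04]), 'tool_pos': array([0.14007531, 0.53131122, 0.2182958 ]), 'ee_rot': array([-3.13935384e+00, -1.91673303e-04,  2.88373082e+00]), 'wrist_force': array([ 0.11892405,  0.45610842, -0.01938403]), 'wrist_torque': array([-0.03584446, -0.00359704, -0.00807789]), 'width': 0.0939742601643175}
side {'fx': 448.8762374099334, 'fy': 448.8762374099334, 'cx': 252.23769308994434, 'cy': 189.74691558643102, 'rvec': array([ 0.29778496, -2.66701802,  1.40915904]), 'tvec': array([0.55540219, 0.16005423, 0.79552124])}
top {'fx': 382.80743167472326, 'fy': 382.80743167472326, 'cx': 253.4059398811808, 'cy': 186.66620608815893, 'rvec': array([ 2.21258042, -2.15192482,  0.11275394]), 'tvec': array([-0.07603647,  0.59928686,  0.96911547])}
wrist {'fx': 298.6382018944636, 'fy': 298.6382018944636, 'cx': 254.8580904108933, 'cy': 195.89870749876658, 'rvec': array([-2.30757733, -1.77868078, -0.24302842]), 'tvec': array([-0.54820655, -0.02825918,  0.3910845 ])}
```

View pics/top0.png

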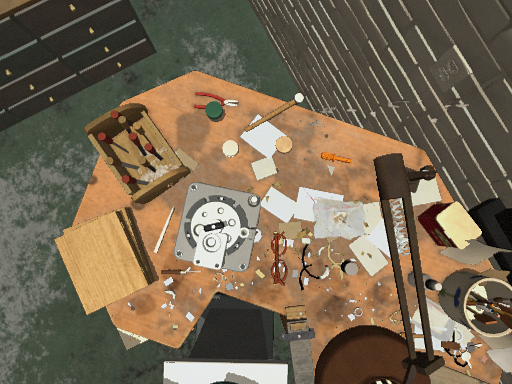

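View pics/side0.png

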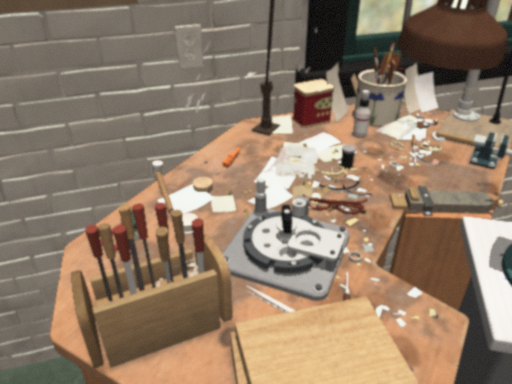

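View pics/wrist0.png

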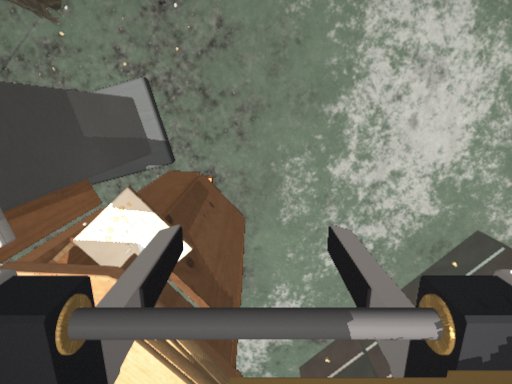

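```bash
cat > h.py <<'E'
import numpy as np, cv2
from scipy.spatial.transform import Rotation as R
def proj(c,P):
    K=np.array([[c['fx'],0,c['cx']],[0,c['fy'],c['cy']],[0,0,1]])
    return cv2.projectPoints(np.array(P,float).reshape(-1,1,3),np.array(c['rvec']),np.array(c['tvec']),K,None)[0].reshape(-1,2)
def back(c,uv,z):
    Rm=R.from_rotvec(c['rvec']).as_matrix();C=-Rm.T@c['tvec']
    out=[]
    for u,v in np.array(uv,float).reshape(-1,2):
        d=Rm.T@np.array([(u-c['cx'])/c['fx'],(v-c['cy'])/c['fy'],1]);out.append(C+d*(z-C[2])/d[2])
    return np.array(out)
E
python3 - <<'E'
from h import *
from bench import optics
im=cv2.imread('pics/top0.png')
cv2.imwrite('pics/topc.png',cv2.resize(im[170:280,160:300],None,fx=5.4,fy=5.4,interpolation=cv2.INTER_CUBIC))
im=cv2.imread('pics/side0.png')
cv2.imwrite('pics/sidec.png',cv2.resize(im[165:305,215:375],None,fx=4.2,fy=4.2,interpolation=cv2.INTER_CUBIC))
c=optics.get_calibration('top')
print(back(c,[(215,226)],.098),back(c,[(210,243)],.051),proj(c,[[.4,0,0],[.5,0,0],[.4,.1,0]]))
E
```

```text
[[0.49780399 0.03082523 0.098     ]] [[0.45441881 0.04574179 0.051     ]] [[228.56836526 263.25387041]
 [229.81052436 224.98197564]
 [190.40866642 262.26999222]]
```

View pics/topc.png

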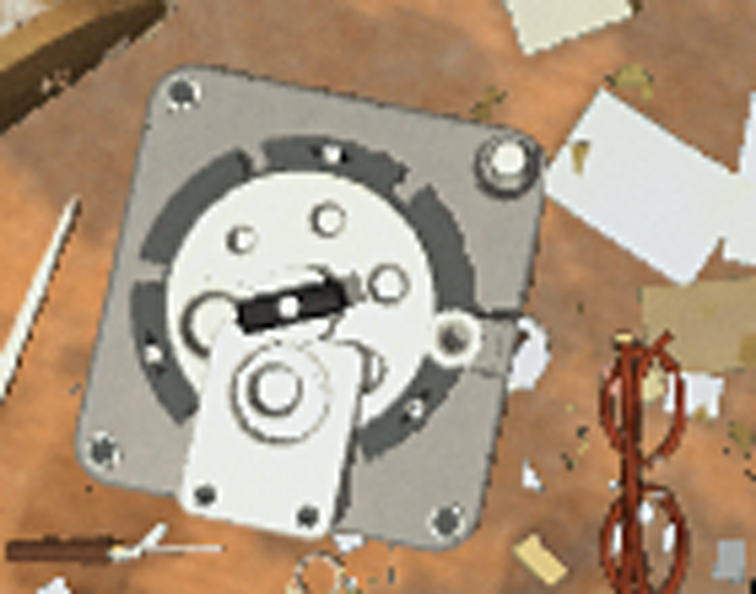

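View pics/sidec.png

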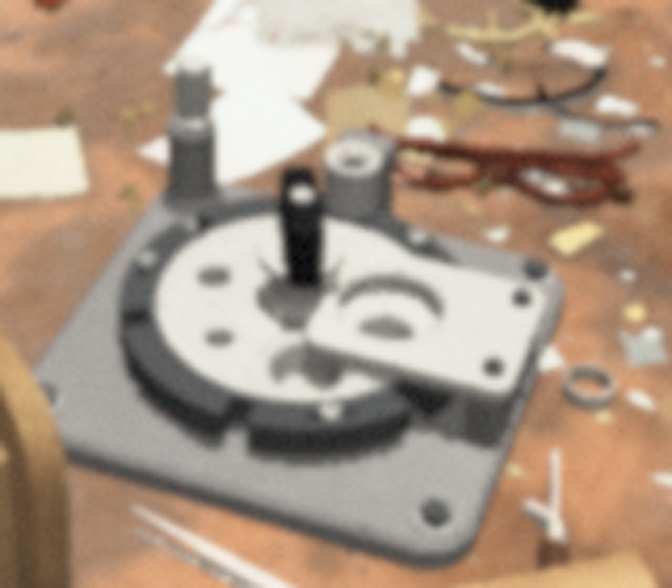

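```bash
python3 - <<'E'
from h import *
from bench import optics
from scipy.optimize import least_squares
ct=optics.get_calibration('top');cs=optics.get_calibration('side')
T=lambda p:np.array([160+(p[0]+.5)/5.4-.5,170+(p[1]+.5)/5.4-.5])
S=lambda p:np.array([215+(p[0]+.5)/4.2-.5,165+(p[1]+.5)/4.2-.5])
obs=[(ct,T((282,396)),[-.042,0,.051]),(ct,T((455,339)),[0,-.074,.068]),(ct,T((510,160)),[.084,-.082,.096]),(ct,T((290,305)),[0,0,.098]),
(cs,S((390,313)),[-.042,0,.051]),(cs,S((355,158)),[0,-.074,.068]),(cs,S((194,65)),[.084,-.082,.096]),(cs,S((302,190)),[0,0,.098])]
def res(q):
    r=[]
    for c,uv,p in obs:
        w=[q[0]+np.cos(q[2])*p[0]-np.sin(q[2])*p[1],q[1]+np.sin(q[2])*p[0]+np.cos(q[2])*p[1],p[2]]
        r.append(proj(c,w)[0]-uv)
    return np.ravel(r)
for sub in (slice(0,4),slice(4,8),slice(0,8)):
    O=obs;obs=O[sub];s=least_squares(res,[.5,.03,0],x_scale=[.01,.01,.1]);obs2=obs;print(s.x,np.degrees(s.x[2]),s.fun.reshape(-1,2).round(1).tolist());obs=O
q=s.x
d=back(ct,[T((212,322))],.038)[0];print('die',d,np.hypot(*(d[:2]-q[:2])),'offset deg', np.degrees(np.arctan2(d[1]-q[1],d[0]-q[0])-q[2]))
e=back(ct,[T((242,316)),T((342,290))],.098);print('bar',e,np.hypot(*(e[1]-e[0])[:2]),'ang',np.degrees(np.arctan2(*(e[0]-e[1])[[1,0]])))
for n,p in dict(guide=[0,-.074],win=[-.042,0],rest=[.084,-.082]).items():
    print(n,R.from_euler('z',q[2]).apply(p+[0])[:2]+q[:2])
E
```

```text
[ 0.49662521  0.03448876 -0.17606582] -10.087828238063153 [[-0.2, -0.2], [0.0, -0.0], [0.1, -0.1], [0.2, 0.4]]
[ 0.4977011   0.0366947  -0.18788911] -10.765253202575268 [[-0.1, -1.5], [-0.1, 0.5], [0.2, -0.6], [0.0, 1.6]]
[ 0.49736542  0.0353643  -0.18325341] -10.499647157074724 [[-0.7, -0.6], [-0.4, -0.1], [-0.1, -0.2], [-0.2, 0.1], [0.2, -2.0], [-0.0, 0.1], [0.3, -0.9], [0.3, 1.2]]
die [0.4876092  0.07657513 0.038     ] 0.04234992378831638 offset deg 113.81859872594195
bar [[0.49210862 0.05591035 0.098     ]
 [0.50474883 0.01211695 0.098     ]] 0.04558110020610272 ang 106.09987585299167
guide [ 0.48388044 -0.03739665]
win [0.45606867 0.04301794]
rest [ 0.56501611 -0.06056997]
```

```bash
cat >> h.py <<'E'
def rel(p0,yaw0,p1,yaw1):
    "tool-down: shift in cm, rz rad, in tool axes, yaws in deg"
    a=np.radians(yaw0);d=np.array(p1)-np.array(p0)
    x=np.array([np.cos(a),np.sin(a),0]);y=np.array([np.sin(a),-np.cos(a),0])
    dy=(yaw1-yaw0+180)%360-180
    return (np.array([d@x,d@y,-d[2]])*100).round(2),round(-np.radians(dy),3), 'n_rows>=',max(np.linalg.norm(d)/.0417,abs(dy)/7.16).round(1)
E
python3 -c "
from h import *
print(rel([.14,.532,.22],165.2,[.497,.035,.20],106))"
```

```text
(array([-47.21, -38.93,   2.  ]), np.float64(1.033), 'n_rows>=', np.float64(14.7))
```

>>> apply_moves(
  moves=[
    [[-3,-2.5,0],[0,0,0.1],0.6],
    [[-6,-5,0],[0,0,0.2],0.6],
    [[-9,-7.5,0],[0,0,0.3],0.6],
    [[-12,-10,0],[0,0,0.4],0.6],
    [[-15,-12.5,0],[0,0,0.5],0.6],
    [[-18,-15,0],[0,0,0.6],0.6],
    [[-21,-17.5,0],[0,0,0.7],0.6],
    [[-24,-20,0],[0,0,0.8],0.6],
    [[-27,-22.5,0],[0,0,0.9],0.6],
    [[-30,-25,0],[0,0,1.0],0.6],
  ],
)

```text
time: 0.98
tool_pos: [0.3671, 0.2119, 0.2194]
ee_rot: [3.141, -0.0, 1.879]
wrist_force: [0.9, 0.4, -0.2]
width: 0.0564
```

```bash
python3 -c "
from h import *
print(rel([.3665,.2135,.22],107.9,[.497,.035,.19],106))"
```

```text
(array([-21.  ,   6.93,   3.  ]), np.float64(0.033), 'n_rows>=', np.float64(5.4))
```

>>> apply_moves(
  moves=[
    [[-3.5,1.2,0.5],[0,0,0.03],0.6],
    [[-7,2.3,1],[0,0,0.03],0.6],
    [[-10.5,3.5,1.5],[0,0,0.03],0.6],
    [[-14,4.6,2],[0,0,0.03],0.6],
    [[-17,5.6,2.4],[0,0,0.03],0.6],
    [[-19.5,6.4,2.8],[0,0,0.03],0.6],
    [[-21,6.9,3],[0,0,0.03],0.6],
    [[-21,6.9,3],[0,0,0.03],0.6],
    [[-21,6.9,3],[0,0,0.03],0.6],
    [[-21,6.9,3],[0,0,0.03],0.6],
  ],
)

```text
time: 1.82
tool_pos: [0.4964, 0.0357, 0.1894]
ee_rot: [-3.141, -0.001, 1.854]
wrist_force: [0.6, -0.2, -0.4]
width: 0.056
```

```bash
cat > snap.py <<'E'
import sys,cv2,json
from bench import robot,optics
n,f=sys.argv[1],sys.argv[2]
o=robot.get_obs();c=optics.get_calibration(n)
im=optics.snapshot(n);cv2.imwrite(f"pics/{f}.png",im[:,:,::-1])
json.dump({k:(v.tolist() if hasattr(v,'tolist') else v) for k,v in c.items()},open(f"pics/{f}.json",'w'))
print(o['time'],o['tool_pos'].round(4),o['ee_rot'].round(3),o['wrist_force'].round(2),o['wrist_torque'].round(3),o['width'],o['joint_positions'].round(2))
E
python3 snap.py wrist w1
```

```text
1.8167 [0.4964 0.0357 0.1894] [-3.141e+00 -1.000e-03  1.854e+00] [ 0.62 -0.23 -0.39] [-0.003  0.057  0.079] 0.055968273385736414 [-0.04 -0.02  1.54  0.    1.62 -0.33]
```

View pics/w1.png

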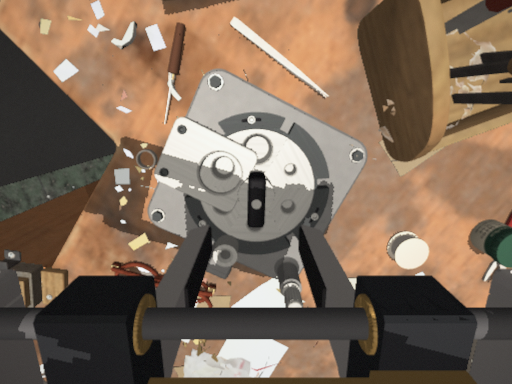

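```bash
python3 - <<'E'
from h import *
im=cv2.imread('pics/w1.png')
cv2.imwrite('pics/w1c.png',cv2.resize(im[100:290,170:340],None,fx=4,fy=3.1,interpolation=cv2.INTER_CUBIC)[:595])
E
python3 - <<'E'
from h import *
im=cv2.imread('pics/w1.png')
cv2.imwrite('pics/w1c.png',cv2.resize(im[100:250,150:350],None,fx=4,fy=4,interpolation=cv2.INTER_CUBIC))
E
```

```text
(no output)
```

View pics/w1c.png

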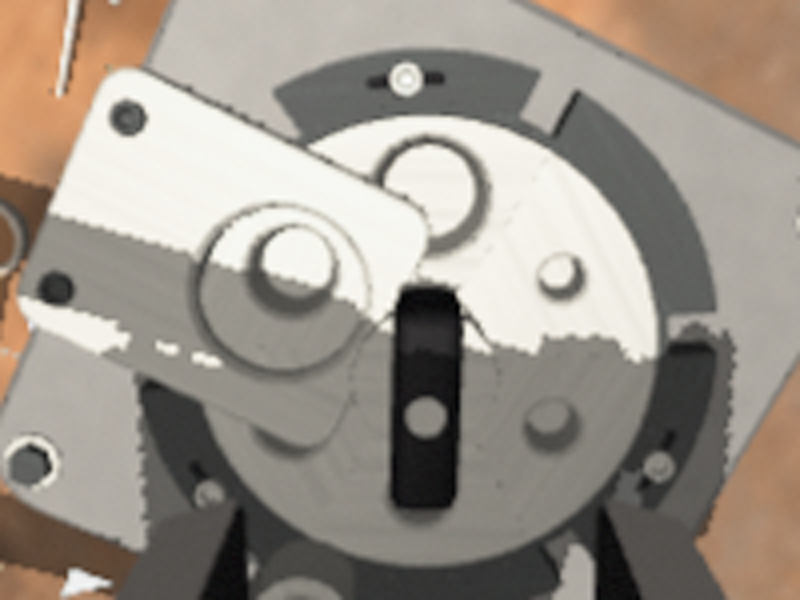

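```bash
python3 - <<'E'
from h import *
import json
c=json.load(open('pics/w1.json'))
T=lambda p:np.array([150+(p[0]+.5)/4-.5,100+(p[1]+.5)/4-.5])
B=lambda p,z:back(c,[T(p)],z)[0]
k=B((426,417),.098);w=B((284,287),.051);d=B((432,193),.038)
k2=k[:2]
print('knob',k,'win',w,np.hypot(*(w[:2]-k2)),'die',d,np.hypot(*(d[:2]-k2)))
a=lambda p:np.degrees(np.arctan2(p[1]-k2[1],p[0]-k2[0]))
print('angles win',a(w)-180,'die',a(d))
for p in[(550,100),(692,327)]:
    n=B(p,.038);print('notch',n,np.hypot(*(n[:2]-k2)),a(n))
b=[B((428,285),.098),B((423,508),.098)];print('bar',b,np.degrees(np.arctan2(*(b[0]-b[1])[[1,0]])))
# corner bolts of plate / base
for p in[(128,118),(56,290)]: print('platebolt',B(p,.051))
g=[(303,590)];print('guide',B(g[0],.068))
E
```

```text
knob [0.49755345 0.03460876 0.098     ] win [0.45685825 0.04411364 0.051     ] 0.04179046257212594 die [0.48720213 0.07647361 0.038     ] 0.04312557915425763
angles win -13.146481989921568 die 103.8881613810017
notch [0.5096689  0.10781806 0.038     ] 0.07420502514778157 80.60325901204321
notch [0.56507093 0.0615576  0.038     ] 0.07269697303702416 21.758851836756133
bar [array([0.48953172, 0.06356991, 0.098     ]), array([0.50302449, 0.01346407, 0.098     ])] 105.07139884959014
platebolt [0.40907563 0.07450591 0.051     ]
platebolt [0.40062703 0.0269105  0.051     ]
guide [ 0.48270324 -0.0286462   0.068     ]
```

```bash
python3 -c "
from h import *
print(rel([.4964,.0357,.1894],106.2,[.4974,.0348,.08],105.7))"
```

```text
(array([-0.11,  0.07, 10.94]), np.float64(0.009), 'n_rows>=', np.float64(2.6))
```

>>> apply_moves(
  moves=[
    [[-0.1,0.07,3],[0,0,0.01],0.4],
    [[-0.1,0.07,6],[0,0,0.01],0.4],
    [[-0.1,0.07,9],[0,0,0.01],0.4],
    [[-0.1,0.07,10.5],[0,0,0.01],0.4],
    [[-0.1,0.07,10.9],[0,0,0.01],0.3],
    [[-0.1,0.07,10.9],[0,0,0.01],0.1],
    [[-0.1,0.07,10.9],[0,0,0.01],0],
    [[-0.1,0.07,10.9],[0,0,0.01],0],
    [[-0.1,0.07,10.9],[0,0,0.01],0],
    [[-0.1,0.07,10.9],[0,0,0.01],0],
  ],
)

```text
time: 2.7
tool_pos: [0.4978, 0.0346, 0.0823]
ee_rot: [3.141, 0.001, 1.844]
wrist_force: [-3.0, 0.1, 5.7]
width: 0.0164
```

>>> apply_moves(
  moves=[
    [[0,0,0],[0,0,-0.06],0],
    [[0,0,0],[0,0,-0.15],0],
    [[0,0,0],[0,0,-0.25],0],
    [[0,0,0],[0,0,-0.35],0],
    [[0,0,0],[0,0,-0.46],0],
    [[0,0,0],[0,0,-0.57],0],
    [[0,0,0],[0,0,-0.68],0],
    [[0,0,0],[0,0,-0.79],0],
    [[0,0,0],[0,0,-0.9],0],
    [[0,0,0],[0,0,-1.0],0],
  ],
)

```text
time: 3.53
tool_pos: [0.4983, 0.0351, 0.0823]
ee_rot: [3.14, 0.002, 2.849]
wrist_force: [-0.9, 2.1, 4.7]
width: 0.0162
```

```bash
python3 snap.py top t2;python3 - <<'E'
from h import *
im=cv2.imread('pics/t2.png')
cv2.imwrite('pics/t2c.png',cv2.resize(im[170:280,160:300],None,fx=5.4,fy=5.4,interpolation=cv2.INTER_CUBIC))
E
```

```text
3.5333 [0.4983 0.0351 0.0823] [3.140e+00 2.000e-03 2.849e+00] [-0.94  2.1   4.72] [ 0.253  0.301 -0.386] 0.016161394245588104 [-0.04  0.04  1.69  0.    1.4  -1.32]
```

View pics/t2c.png

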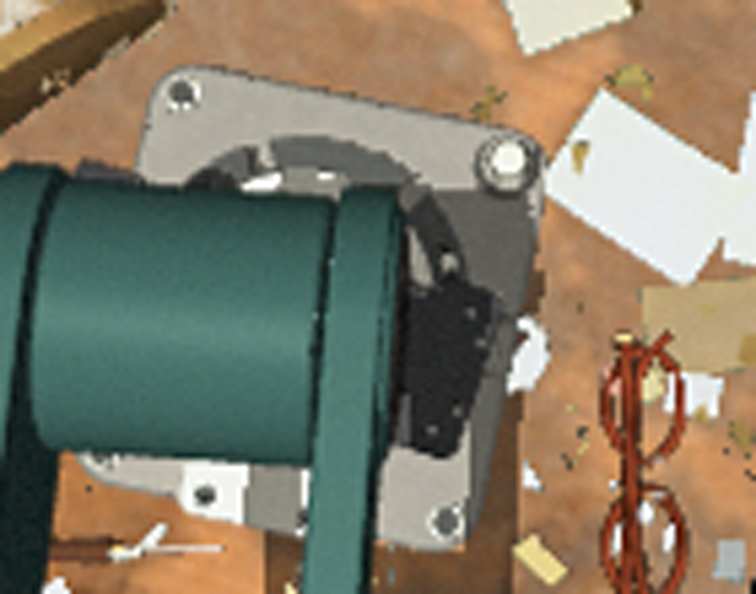

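>>> apply_moves(
  moves=[
    [[0,0,0],[0,0,-1.0],0.4],
    [[0,0,0],[0,0,-1.0],0.4],
    [[0,0,0],[0,0,-1.0],0.4],
    [[0,0,-2],[0,0,-1.0],0.4],
    [[0,0,-6],[0,0,-1.0],0.4],
    [[0,0,-10],[0,0,-1.0],0.4],
    [[0,0,-12],[0,0,-1.0],0.4],
    [[0,0,-13],[0,0,-1.0],0.4],
    [[0,0,-13],[0,0,-1.0],0.4],
    [[0,0,-13],[0,0,-1.0],0.4],
  ],
)

```text
time: 4.42
tool_pos: [0.4979, 0.0344, 0.211]
ee_rot: [-3.14, 0.001, -2.442]
wrist_force: [-0.6, -0.3, -0.6]
width: 0.0377
```

```bash
python3 snap.py wrist w2
```

```text
4.4167 [0.4979 0.0344 0.211 ] [-3.140e+00  1.000e-03 -2.442e+00] [-0.58 -0.32 -0.56] [0.118 0.03  0.007] 0.037724615392324204 [-0.04 -0.03  1.5  -0.    1.66 -2.31]
```

View pics/w2.png

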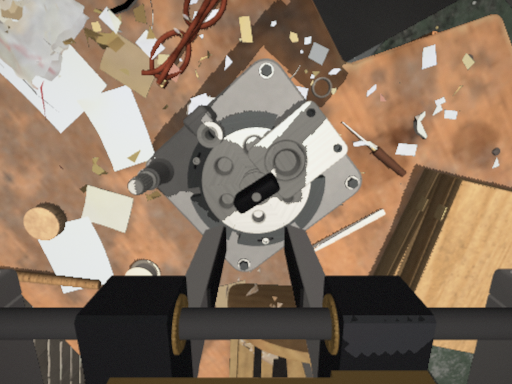

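```bash
python3 - <<'E'
from h import *
im=cv2.imread('pics/w2.png')
cv2.imwrite('pics/w2c.png',cv2.resize(im[95:245,165:365],None,fx=4,fy=4,interpolation=cv2.INTER_CUBIC))
E
```

```text
(no output)
```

View pics/w2c.png

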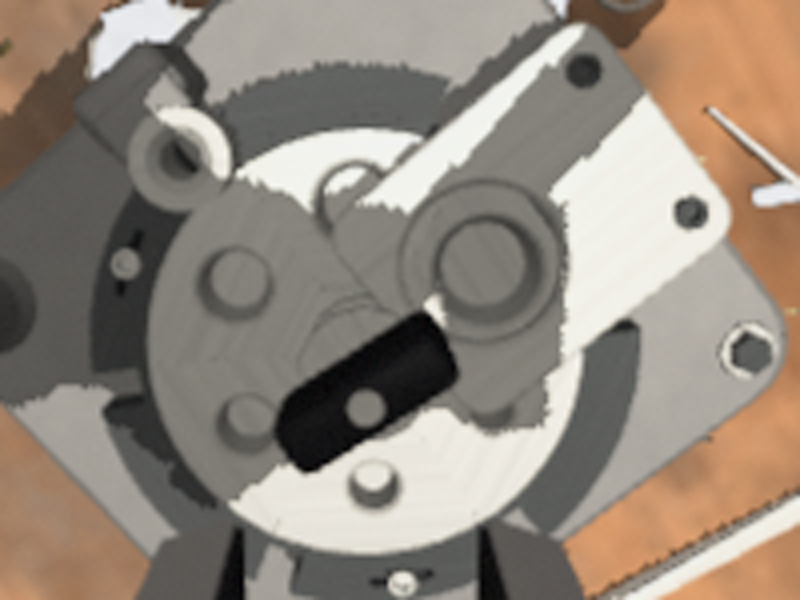

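```bash
python3 - <<'E'
from h import *
import json
c=json.load(open('pics/w2.json'))
T=lambda p:np.array([165+(p[0]+.5)/4-.5,95+(p[1]+.5)/4-.5])
B=lambda p,z:back(c,[T(p)],z)[0]
k=B((366,409),.098);w=B((480,260),.051);d=B((484,263),.038)
k2=k[:2]
print('knob',k,'win',w,np.hypot(*(w[:2]-k2)),'die',d,np.hypot(*(d[:2]-k2)))
a=lambda p:np.degrees(np.arctan2(p[1]-k2[1],p[0]-k2[0]))
print('angles win',a(w)-180,'die',a(d))
for p in[(125,385),(272,575)]:
    n=B(p,.038);print('notch',n,np.hypot(*(n[:2]-k2)),a(n))
b=[B((435,345),.098),B((292,438),.098)];print('bar',b,np.degrees(np.arctan2(*(b[0]-b[1])[[1,0]])))
p=[B((585,70),.051),B((691,212),.051)];print(p,np.degrees(np.arctan2(*(p[1]-p[0])[[1,0]])))
p=B((181,160),.068);print('guide',p,a(p),np.hypot(*(p[:2]-k2)))
p=B((747,350),.01);print(p)
E
```

```text
knob [0.49747263 0.034543   0.098     ] win [0.45528528 0.03982555 0.051     ] 0.04251678995582752 die [0.45591551 0.04354588 0.038     ] 0.04252112428665837
angles win -7.137221196353892 die 167.7764038303601
notch [ 0.55029754 -0.01288367  0.038     ] 0.07099126841011773 -41.91777138408673
notch [0.56939932 0.05777761 0.038     ] 0.07558635089057283 17.902103002240004
bar [array([0.47477639, 0.03689084, 0.098     ]), array([0.51468712, 0.02549947, 0.098     ])] 164.07011988462133
[array([0.40026626, 0.02765251, 0.051     ]), array([0.40887746, 0.07473972, 0.051     ])] 79.63639872175699
guide [ 0.48404581 -0.03790793  0.068     ] -100.49910567880114 0.07368457770546284
[0.42482737 0.12996032 0.01      ]
```

```bash
python3 - <<'E'
from h import *
import json
im=cv2.imread('pics/w2.png')
cv2.imwrite('pics/w2p.png',cv2.resize(im[150:220,110:200],None,fx=7,fy=7,interpolation=cv2.INTER_CUBIC))
q=[.4974,.0347,np.radians(-10.3)]
for n,p in dict(guide=[0,-.074],win=[-.042,0],rest=[.084,-.082]).items():
    print(n,R.from_euler('z',q[2]).apply(p+[0])[:2]+q[:2])
E
```

```text
guide [ 0.48416864 -0.03810749]
win [0.45607683 0.04220969]
rest [ 0.56538456 -0.06099796]
```

View pics/w2p.png

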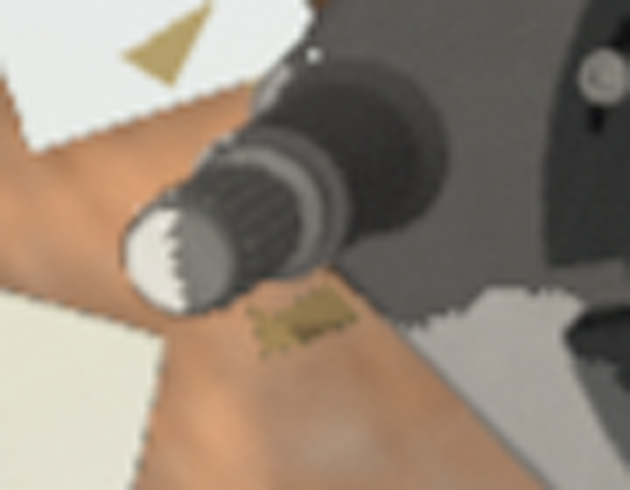

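```bash
python3 - <<'E'
from h import *
import json
c=json.load(open('pics/w2.json'))
T=lambda p:np.array([110+(p[0]+.5)/7-.5,150+(p[1]+.5)/7-.5])
print(back(c,[T((180,260))],.096))
print(rel([.4979,.0344,.211],220.1,[.5655,-.061,.17],150))
E
```

```text
[[ 0.56523782 -0.06086498  0.096     ]]Traceback (most recent call last):
  File "<stdin>", line 6, in <module>
  File "h.py", line 17, in rel
    return (np.array([d@x,d@y,-d[2]])*100).round(2),round(-np.radians(dy),3), 'n_rows>=',max(np.linalg.norm(d)/.0417,abs(dy)/7.16).round(1)
                                                                                         ^^^^^^^^^^^^^^^^^^^^^^^^^^^^^^^^^^^^^^^^^^^^^^^
AttributeError: 'float' object has no attribute 'round'
```

```bash
sed -i "s/, 'n_rows.*$//" h.py; python3 -c "
from h import *
print(rel([.4979,.0344,.211],220.1,[.5653,-.0609,.15],150))"
```

```text
(array([  0.98, -11.63,   6.1 ]), np.float64(1.223))
```

>>> apply_moves(
  moves=[
    [[0.1,-1.2,0.5],[0,0,0.122],0.4],
    [[0.2,-2.5,1],[0,0,0.244],0.4],
    [[0.3,-4,1.5],[0,0,0.366],0.4],
    [[0.4,-5.5,2],[0,0,0.488],0.4],
    [[0.6,-7,3],[0,0,0.61],0.4],
    [[0.7,-8.5,4],[0,0,0.732],0.4],
    [[0.8,-10,5],[0,0,0.854],0.4],
    [[0.98,-11.2,5.6],[0,0,0.976],0.4],
    [[0.98,-11.63,6.1],[0,0,1.098],0.4],
    [[0.98,-11.63,6.1],[0,0,1.22],0.4],
  ],
)

```text
time: 5.3
tool_pos: [0.5639, -0.0615, 0.1451]
ee_rot: [-3.139, -0.007, 2.614]
wrist_force: [0.3, -0.5, -0.1]
width: 0.0373
```

```bash
python3 snap.py wrist w3
```

```text
5.3 [ 0.5639 -0.0615  0.1451] [-3.139 -0.007  2.614] [ 0.29 -0.53 -0.1 ] [0.001 0.035 0.028] 0.03730089581697038 [-0.21  0.16  1.44 -0.    1.55 -1.25]
```

View pics/w3.png

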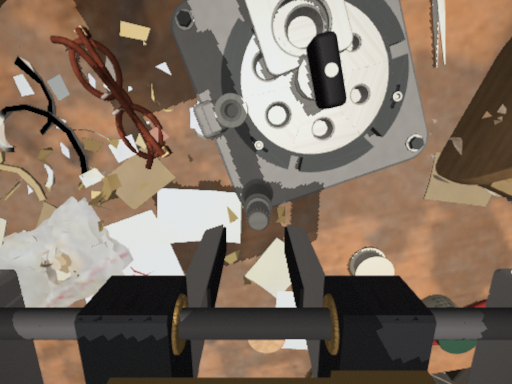

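>>> apply_moves(
  moves=[
    [[0,0,1.5],[0,0,0],0.4],
    [[0,0,3.5],[0,0,0],0.4],
    [[0,0,5.5],[0,0,0],0.4],
    [[0,0,6.5],[0,0,0],0.4],
    [[0,0,6.7],[0,0,0],0.4],
    [[0,0,6.7],[0,0,0],0.2],
    [[0,0,6.7],[0,0,0],0.1],
    [[0,0,6.7],[0,0,0],0],
    [[0,0,6.7],[0,0,0],0],
    [[0,0,6.7],[0,0,0],0],
  ],
)

```text
time: 6.18
tool_pos: [0.5664, -0.0609, 0.084]
ee_rot: [3.14, 0.003, 2.624]
wrist_force: [0.0, -0.4, 1.4]
width: 0.0167
```

```bash
python3 - <<'E'
from h import *
import json
im=cv2.imread('pics/w3.png')
cv2.imwrite('pics/w3c.png',cv2.resize(im[0:180,180:440],None,fx=3,fy=3,interpolation=cv2.INTER_CUBIC))
E
```

```text
(no output)
```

View pics/w3c.png

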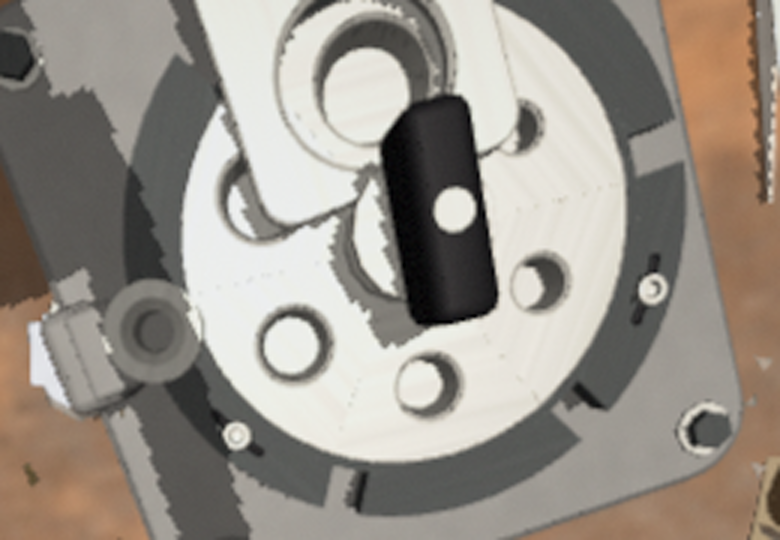

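```bash
python3 - <<'E'
from h import *
import json
from scipy.optimize import least_squares
c=json.load(open('pics/w3.json'))
T=lambda p:np.array([180+(p[0]+.5)/3-.5,(p[1]+.5)/3-.5])
B=lambda p,z:back(c,[T(p)],z)[0]
N=np.array([B(p,.038)[:2] for p in[(655,154),(579,410),(344,488)]])
for r in(.0715,None):
    def f(s):
        rr=r or s[3]
        return np.ravel([N[i]-s[:2]-rr*np.array([np.cos(s[2]-i*np.pi/3),np.sin(s[2]-i*np.pi/3)]) for i in range(3)])
    s=least_squares(f,[.497,.035,np.radians(78),.072],x_scale=[.01,.01,.1,.01]);print(s.x,np.degrees(s.x[2]),(s.fun*1e3).round(1))
k=B((454,209),.098);g=B((152,330),.068);d=B((366,85),.038);w=B((365,75),.051)
print('knob',k,'guide',g,np.degrees(np.arctan2(*(g-k)[[1,0]])),np.hypot(*(g-k)[:2]))
for kk in(k[:2],s.x[:2]): print([np.degrees(np.arctan2(*(n-kk)[::-1])).round(2) for n in N])
E
```

```text
[0.49830598 0.0348253  1.36611889 0.072     ] 78.27284678819139 [-0.   0.3  0.1  0.7 -0.  -1. ]
[0.49786977 0.03468126 1.36611892 0.07218905] 78.27284833422686 [ 0.3 -0.3 -0.2  0.6 -0.1 -0.4]
knob [0.4973099  0.03435982 0.098     ] guide [ 0.48409639 -0.03830563  0.068     ] -100.30607160746719 0.0738570540214454
[np.float64(77.65), np.float64(18.89), np.float64(-41.51)]
[np.float64(78.03), np.float64(18.79), np.float64(-42.0)]
```

```bash
python3 -c "
from h import *
print(rel([.5653,-.0609,.083],150.2,[.4841,-.0382,.153],150.2))"; python3 snap.py wrist w4
```

```text
(array([ 8.17, -2.07, -7.  ]), np.float64(-0.0))
6.1833 [ 0.5664 -0.0609  0.084 ] [3.140e+00 3.000e-03 2.624e+00] [ 0.03 -0.43  1.43] [ 0.007 -0.033  0.019] 0.01674135046160496 [-0.21  0.19  1.52  0.    1.42 -1.26]
```

>>> apply_moves(
  moves=[
    [[0,0,-1],[0,0,0],0],
    [[0,0,-3],[0,0,0],0],
    [[0,0,-5],[0,0,0],0],
    [[0,0,-6.5],[0,0,0],0],
    [[0,0,-7],[0,0,0],0],
    [[0,0,-7],[0,0,0],0],
    [[0,0,-7],[0,0,0],0],
    [[0,0,-7],[0,0,0],0],
    [[0,0,-7],[0,0,0],0],
    [[0,0,-7],[0,0,0],0],
  ],
)

```text
time: 7.07
tool_pos: [0.5648, -0.0607, 0.1511]
ee_rot: [-3.141, -0.002, 2.624]
wrist_force: [0.2, -0.1, -0.7]
width: 0.0166
```

```bash
python3 snap.py wrist w5
```

```text
7.0667 [ 0.5648 -0.0607  0.1511] [-3.141e+00 -2.000e-03  2.624e+00] [ 0.21 -0.08 -0.71] [-0.019  0.003  0.028] 0.016583612444134394 [-0.21  0.15  1.43  0.    1.56 -1.26]
```

View pics/w5.png

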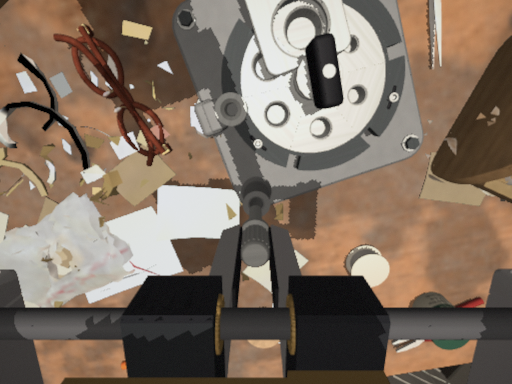

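>>> apply_moves(
  moves=[
    [[1.5,-0.4,0],[0,0,0],0],
    [[3.5,-0.9,0],[0,0,0],0],
    [[5.5,-1.4,0],[0,0,0],0],
    [[7,-1.8,0],[0,0,0],0],
    [[7.9,-2.0,0],[0,0,0],0],
    [[8.17,-2.07,0],[0,0,0],0],
    [[8.17,-2.07,0],[0,0,0],0],
    [[8.17,-2.07,0],[0,0,0],0],
    [[8.17,-2.07,0],[0,0,0],0],
    [[8.17,-2.07,0],[0,0,0],0],
  ],
)

```text
time: 7.95
tool_pos: [0.4849, -0.0386, 0.1524]
ee_rot: [3.142, 0.0, 2.624]
wrist_force: [-1.0, 1.1, -1.8]
width: 0.0166
```

```bash
python3 snap.py wrist w6; python3 snap.py side s6; python3 snap.py top t6; python3 - <<'E'
from h import *
im=cv2.imread('pics/w6.png')
cv2.imwrite('pics/w6c.png',cv2.resize(im[130:290,180:340],None,fx=3.7,fy=3.7,interpolation=cv2.INTER_CUBIC))
im=cv2.imread('pics/s6.png')
cv2.imwrite('pics/s6c.png',cv2.resize(im[165:305,215:375],None,fx=4.2,fy=4.2,interpolation=cv2.INTER_CUBIC))
E
```

```text
7.95 [ 0.4849 -0.0386  0.1524] [3.142 0.    2.624] [-1.    1.11 -1.79] [-0.004  0.03  -0.005] 0.01657704120157603 [-0.2  -0.03  1.63  0.    1.55 -1.25]
8.0 [ 0.4848 -0.0385  0.1523] [ 3.142 -0.     2.624] [-0.15  0.23 -0.22] [-0.022 -0.002  0.   ] 0.016619038249577937 [-0.2  -0.03  1.63  0.    1.55 -1.25]
8.05 [ 0.4846 -0.0385  0.1523] [-3.142 -0.     2.624] [-0.41 -1.16 -1.44] [-0.022  0.032  0.023] 0.01649152115021814 [-0.2  -0.03  1.63  0.    1.55 -1.25]
```

View pics/w6c.png

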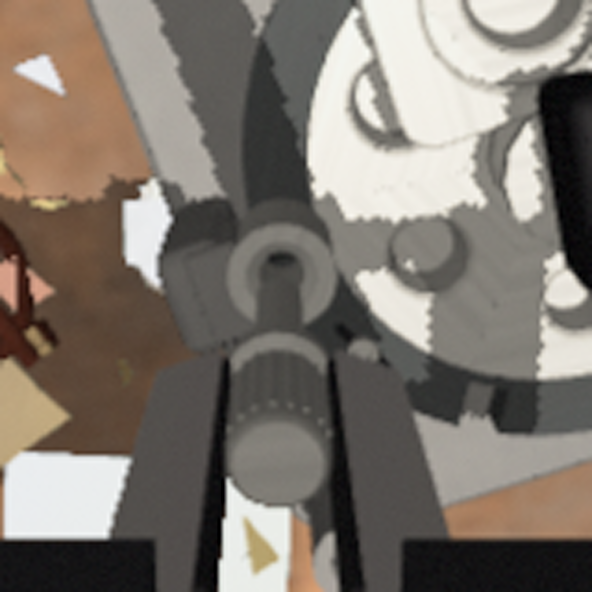

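View pics/s6c.png

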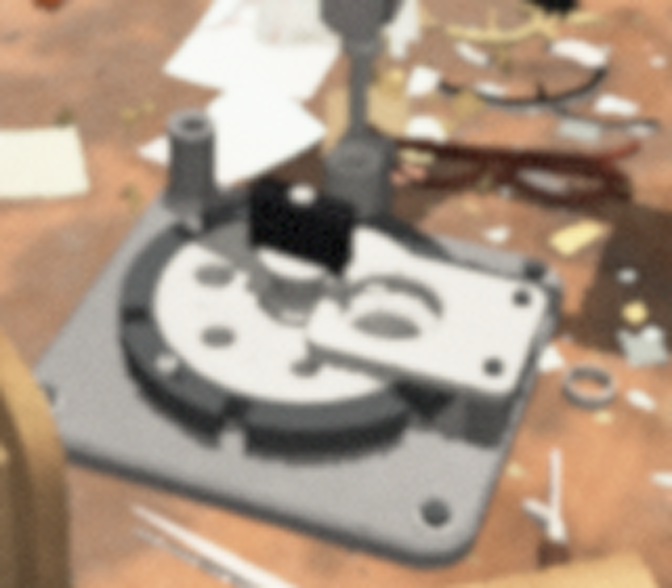

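```bash
python3 - <<'E'
from h import *
import json
c=json.load(open('pics/w6.json'))
T=lambda p:np.array([180+(p[0]+.5)/3.7-.5,130+(p[1]+.5)/3.7-.5])
B=lambda p,z:back(c,[T(p)],z)[0]
print('head',B((277,457),.1645),'guide',B((281,275),.068),'shank',B((279,345),.125))
g=[.4841,-.0382]
print('exp guide px',(proj(c,[g+[.068],g+[.085],g+[.1645]])-[180,130])*3.7)
E
```

```text
head [ 0.48242476 -0.03841439  0.1645    ] guide [ 0.48380588 -0.03821623  0.068     ] shank [ 0.47995704 -0.03662209  0.125     ]
exp guide px [[280.32613877 274.65210424]
 [280.56971163 297.53052068]
 [282.33925206 463.74068039]]
```

>>> apply_moves(
  moves=[
    [[0,0,0.5],[0,0,0],0],
    [[0,0,1.0],[0,0,0],0],
    [[0,0,1.4],[0,0,0],0],
    [[0,0,1.7],[0,0,0],0],
    [[0,0,2.0],[0,0,0],0],
    [[0,0,2.3],[0,0,0],0],
    [[0,0,2.6],[0,0,0],0],
    [[0,0,2.8],[0,0,0],0],
    [[0,0,2.8],[0,0,0],0],
    [[0,0,2.8],[0,0,0],0],
  ],
)

```text
time: 8.93
tool_pos: [0.4844, -0.0382, 0.1242]
ee_rot: [3.141, -0.0, 2.624]
wrist_force: [1.8, 0.8, -1.7]
width: 0.0167
```

>>> apply_moves(
  moves=[
    [[0,0,0.3],[0,0,0],0],
    [[0,0,0.6],[0,0,0],0],
    [[0,0,0.9],[0,0,0],0],
    [[0,0,1.1],[0,0,0],0],
    [[0,0,1.3],[0,0,0],0],
    [[0,0,1.45],[0,0,0],0],
    [[0,0,1.55],[0,0,0],0],
    [[0,0,1.6],[0,0,0],0],
    [[0,0,1.6],[0,0,0],0],
    [[0,0,1.6],[0,0,0],0],
  ],
)

```text
time: 9.77
tool_pos: [0.4844, -0.0383, 0.1085]
ee_rot: [3.141, 0.0, 2.624]
wrist_force: [1.8, 0.6, -1.0]
width: 0.0167
```

>>> apply_moves(
  moves=[
    [[0,0,0.05],[0,0,0],0],
    [[0,0,0.1],[0,0,0],0],
    [[0,0,0.1],[0,0,0],0],
    [[0,0,0.1],[0,0,0],0.19],
    [[0,0,0.1],[0,0,0],0.21],
    [[0,0,0.1],[0,0,0],0.25],
    [[0,0,0.1],[0,0,0],0.3],
    [[0,0,0.1],[0,0,0],0.35],
    [[0,0,0.1],[0,0,0],0.35],
    [[0,0,0.1],[0,0,0],0.35],
  ],
)

```text
time: 10.6
tool_pos: [0.4841, -0.0384, 0.1074]
ee_rot: [-3.141, -0.0, 2.624]
wrist_force: [1.2, 0.1, -0.2]
width: 0.0328
```

```bash
python3 snap.py wrist w7; python3 snap.py side s7; python3 - <<'E'
from h import *
im=cv2.imread('pics/s7.png')
a=cv2.resize(im[165:255,265:345],None,fx=5,fy=5,interpolation=cv2.INTER_CUBIC)
im=cv2.imread('pics/w7.png')
b=cv2.resize(im[150:290,180:320],(450,450),interpolation=cv2.INTER_CUBIC)
cv2.imwrite('pics/m7.png',np.hstack([a,b])[:600,:]) if a.shape[0]==450 else None
E
```

```text
10.6 [ 0.4841 -0.0384  0.1074] [-3.141 -0.     2.624] [ 1.24  0.07 -0.21] [-0.023 -0.001 -0.002] 0.03280243561967246 [-0.2  -0.01  1.69 -0.    1.46 -1.25]
10.65 [ 0.4842 -0.0384  0.1074] [-3.142 -0.     2.624] [ 0.1  -0.58 -0.78] [0.054 0.025 0.015] 0.03280114177987353 [-0.2  -0.01  1.69  0.    1.46 -1.25]
```

View pics/m7.png

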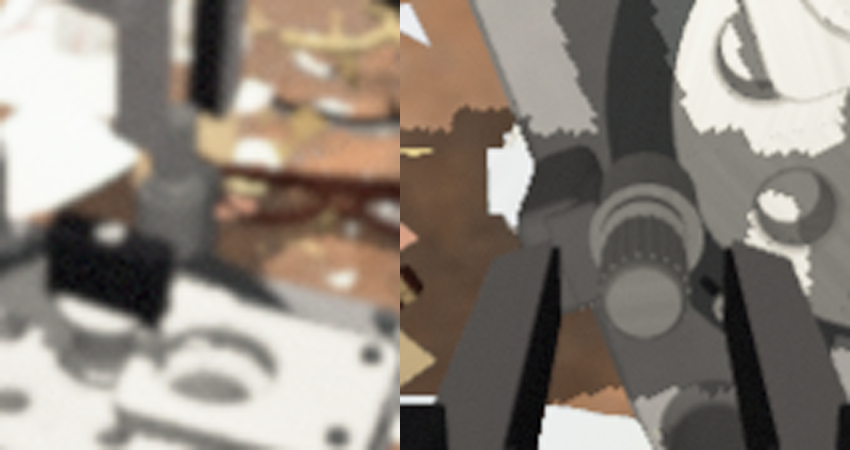

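```bash
python3 - <<'E'
from h import *
import json
c=json.load(open('pics/w7.json'))
for z in(.104,.118): print(z,proj(c,[[.4841,-.0382,z]]))
E
```

```text
0.104 [[256.49192128 244.66120441]]
0.118 [[256.62362952 255.21084727]]
```

>>> apply_moves(
  moves=[
    [[0,0,0],[0,0,0],0.4],
    [[0,0,-1],[0,0,0],0.4],
    [[0,0,-3],[0,0,0],0.4],
    [[0,0,-6],[0,0,0],0.4],
    [[0,0,-9],[0,0,0],0.4],
    [[0,0,-11],[0,0,0],0.4],
    [[-3,-1,-11.5],[0,0,0],0.4],
    [[-6,-2,-12],[0,0,0],0.4],
    [[-8,-2,-12],[0,0,0],0.4],
    [[-8,-2,-12],[0,0,0],0.4],
  ],
)

```text
time: 11.53
tool_pos: [0.546, -0.0975, 0.2279]
ee_rot: [3.142, 0.002, 2.622]
wrist_force: [-0.6, 0.2, -0.9]
width: 0.0377
```

```bash
python3 snap.py wrist w8; python3 snap.py side s8; python3 - <<'E'
from h import *
im=cv2.imread('pics/s8.png')
a=cv2.resize(im[165:255,265:345],None,fx=6,fy=6,interpolation=cv2.INTER_CUBIC)
cv2.imwrite('pics/s8c.png',a)
E
```

```text
11.5333 [ 0.546  -0.0975  0.2279] [3.142e+00 2.000e-03 2.622e+00] [-0.62  0.24 -0.92] [-0.019  0.058 -0.01 ] 0.03771299152977128 [-0.28  0.09  1.35 -0.    1.7  -1.33]
11.5833 [ 0.5445 -0.0962  0.2275] [ 3.141e+00 -1.000e-03  2.622e+00] [0.67 0.96 0.16] [-0.049  0.022 -0.01 ] 0.03752127258758526 [-0.28  0.09  1.35  0.    1.7  -1.33]
```

View pics/s8c.png

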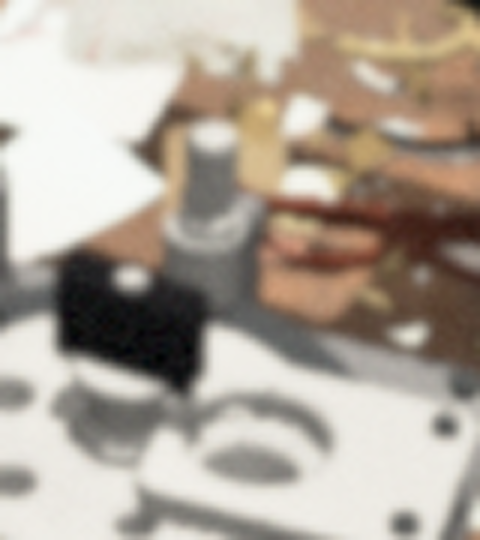

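View pics/w8.png

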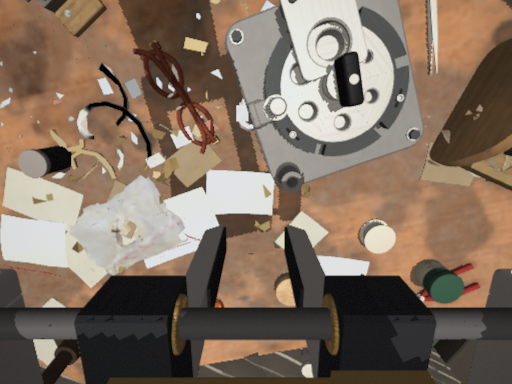

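```bash
python3 snap.py top t8; python3 - <<'E'
from h import *
import json
cs=json.load(open('pics/s8.json'));cw=json.load(open('pics/w8.json'));ct=json.load(open('pics/t8.json'))
for z in(.104,.107,.118): print(z,proj(cs,[[.4841,-.0382,z]]),proj(cw,[[.4841,-.0382,z]]))
im=cv2.imread('pics/w8.png')
cv2.imwrite('pics/w8c.png',cv2.resize(im[10:140,230:420],None,fx=4.2,fy=4.2,interpolation=cv2.INTER_CUBIC))
im=cv2.imread('pics/t8.png')
cv2.imwrite('pics/t8c.png',cv2.resize(im[180:270,180:270],None,fx=6,fy=6,interpolation=cv2.INTER_CUBIC))
E
```

```text
11.6333 [ 0.5437 -0.0954  0.2274] [ 3.142e+00 -1.000e-03  2.623e+00] [-0.18  0.85 -0.23] [-0.002  0.043 -0.001] 0.037793210548537036 [-0.28  0.09  1.35  0.    1.7  -1.33]
0.104 [[300.06005606 186.86275206]] [[278.14345466 106.22260401]]
0.107 [[300.14489039 185.55855695]] [[278.38997994 106.16929343]]
0.118 [[300.45883067 180.7322161 ]] [[279.34023823 105.96380209]]
```

View pics/w8c.png

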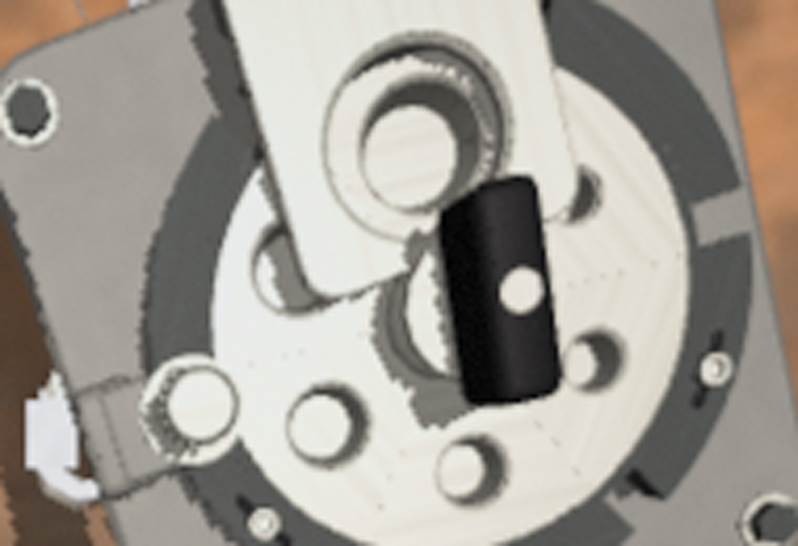

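View pics/t8c.png

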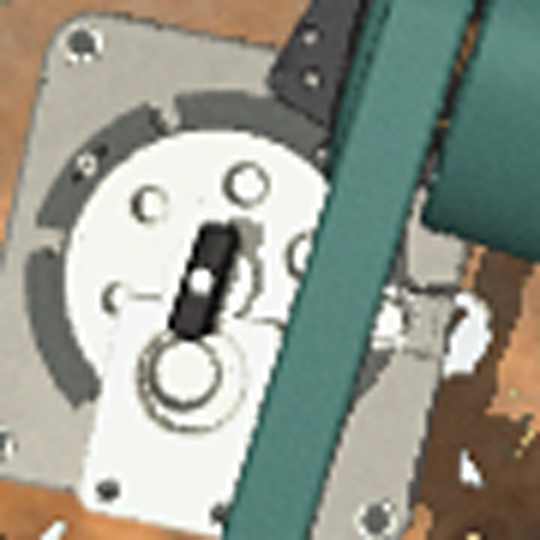

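```bash
python3 - <<'E'
from h import *
import json
c=json.load(open('pics/w8.json'))
T=lambda p:np.array([230+(p[0]+.5)/4.2-.5,10+(p[1]+.5)/4.2-.5])
w=back(c,[T((418,136))],.051)[0];d=back(c,[T((419,146))],.038)[0];print(w,d,np.hypot(*(w-d)[:2])*1e3)
c=json.load(open('pics/t8.json'))
T=lambda p:np.array([180+(p[0]+.5)/6-.5,180+(p[1]+.5)/6-.5])
w=back(c,[T((190,380))],.051)[0];d=back(c,[T((184,374))],.038)[0];print(w,d,np.hypot(*(w-d)[:2])*1e3)
E
```

```text
[0.45560289 0.04206127 0.051     ] [0.45700497 0.04511904 0.038     ] 3.363894834520399
[0.45470738 0.04262622 0.051     ] [0.45638145 0.04644873 0.038     ] 4.1730188883756485
```

```bash
python3 -c "
from bench import job
print(job.close_job())"
```

```text
the job is handed in; nothing more can be done
None
```

The wheel is on its largest die and the index pin is home in its guide; I handed the job in at about 11.6 s of the 61 s. No verdict is reported.

I turned the wheel by the bar knob about 59° counter-clockwise. I then lifted the pin from its rest, lowered it through the guide to about 1 mm above the ring and let go. It dropped straight into a notch, so the wheel did not need easing to and fro.

Last checks from the pictures:
- **Pin:** the side picture puts the head top at about 103 mm; 104 mm is home, and 118 mm would mean riding on the ring. In the wrist picture it is centred on the guide and upright, and in the side picture the collar sits on the guide mouth.
- **Die:** it stands 3.4 mm from the window's middle in the wrist picture and 4.2 mm in the top one. The limit is 7 mm.
- **Robot and bench:** the gripper is open, at 23 cm height and clear of the tool. I never touched the other things on the bench.

Two things did not go as planned or did not agree:
- By mistake, while opening the gripper at the knob, I repeated the turn command. The gripper turned on about 56° as it let go and rose. The wheel moved only a degree or so with it, if at all.
- My notch measurement had the notch about 1.4° off the guide, yet the pin dropped home at once. That estimate was probably off.

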